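# Screw the tilted pressure vessel shut and lock its cap

## Task

Close the tilted pressure vessel for its run: screw its captive cap clockwise until it is fully home against its stop, then swing the lock arm in so that its pin sits all the way in the notch of the cap's rim. The arm only goes in once the cap is home. Leave the other things on the bench where they stand.

Things in the scene. Friction and masses are not known exactly. Their poses are not given: they have to be found in the camera images.
- stand: The fixed vessel stand: a grey base plate, 160 x 130 mm, with two upright cheeks that hold a steel pressure vessel (80 mm across). Origin: centre of the underside of the base plate, on the worktop; x points to the stand's rear, y to the side where the lock arm is, z up. The vessel's axis lies in the x-z plane and leans 30 degrees from vertical towards -x (the stand's front, which faces roughly to the robot). Fixed to the worktop; its position and yaw differ from run to run.
- cap (a joint): How far the cap is unscrewed, rad: 0 = fully home against its hard stop, growing as it is unscrewed (anticlockwise seen from above, along the cap's axis); it starts 2.2 to 3.8 unscrewed and its travel ends at 4.6. Right-hand thread: it is closed by turning clockwise, and sinks 1.2 mm along its axis for each rad. The cap cannot come off. It turns stiffly (about 0.25 N m) and stays where it is left. The lock pin fits the notch only when this is below about 0.09.
- lock (a joint): Swing of the lock arm about its pivot, rad: 0 = swung fully out, 0.80 = fully in, pin deep in the cap's notch. It turns positive anticlockwise as seen from above along the vessel's axis and stops at both ends; stays where it is left (about 0.12 N m of friction). Starts at 0 to 0.25. While the notch is not in line, the pin meets the flange and the arm stops at about 0.65.
- cap_grip (a point): Point on the cap's axis, in the middle of the black ribbed grip, a plain round cylinder 50 mm across and 40 mm tall: the point lies 18 mm below the grip's flat top and 22 mm above the upper face of the aluminium flange (84 mm across, 12 mm thick, with one notch 17 mm wide in its rim) at the grip's foot. z points out along the cap's axis (30 degrees from vertical); the frame turns with the cap, and its y points to the notch, as does the white line on top of the grip.
- lock_grip (a point): Point on the axis of the black round post (18 mm across, 46 mm tall) that stands on the free end of the lock arm, parallel to the vessel's axis: 21 mm below the post's top, 25 mm above its foot. z points along the post, outward; the frame turns with the arm. Level with cap_grip along the axis to within 7 mm. With the arm fully in, the post's axis is 80 mm from the cap's axis; fully out, 131 mm.
- lock_pivot (a point): Pivot of the lock arm, a point on its axis, which is parallel to the vessel's axis; the post stands 107 mm from it. Axes as the stand's body. The steel arm (9 mm thick, 13 mm wide) lies below the post, level with the cap's flange; its pin (9 mm across) points along the axis and is carried 55 mm from the pivot.
- beaker: Bystander: a clear beaker, about 100 mm wide, 121 mm high, standing loose on the worktop; origin at the centre of its underside. To be left alone.
- small_beaker: Bystander: a small clear beaker, about 55 mm wide, 56 mm high, standing loose on the worktop; origin at the centre of its underside. To be left alone.
- wash_bottle: Bystander: a white wash bottle with a bent spout, 60 mm wide, 192 mm high, standing loose on the worktop; origin at the centre of its underside. To be left alone.
- tape_roll: Bystander: a roll of tape lying flat, 96 mm across, 25 mm high, standing loose on the worktop; origin at the centre of its underside. To be left alone.
- petri_dish: Bystander: a clear flat dish, 62 mm across, 14 mm high, standing loose on the worktop; origin at the centre of its underside. To be left alone.
- marker: Bystander: a marker pen lying flat, 132 mm long, 15 mm thick, standing loose on the worktop; origin at the centre of its underside. To be left alone.

How it is judged:
By the outcome, as a careful person would: the job done as asked, in the order asked, and still so for the second after the job is handed in, with the robot touching nothing.
It also fails if it takes over 58 s, if anything falls off the work surface, if the arm or the gripper's body presses on something with over 40 N, if the wrist force passes 120 N, or if a joint passes its speed limit or range.

## Robot

A 6-joint arm with a two-finger parallel gripper is mounted at the origin on a cart in front of the work surface, level with it; the furniture and walls round the work are solid. World frame = base frame: x ahead of the robot, y to its left, z up, the work surface at z = 0. Lengths are in m, angles in rad, forces in N, time in s.
With the tool pointing down it reaches from about 0.275 to 0.85 m from the base axis. Payload 19 kg.
Tool frame: the origin (TCP) lies between the finger pads; the fingertips stand 17 mm ahead of it and the grasp point (between the pads) lies 2 mm behind it (arm.finger_overhang is the distance from the TCP to the fingertips, in m); z points along the fingers, y is the direction in which the jaws open and shut (so a half turn about z gives the same grasp; the last joint's range is limited). The gripper opens to 85 mm and grips with 20 to 120 N. Pads are 22 mm wide; open, the fingers measure 114 mm over their backs; the gripper's body (76 mm by 85 mm) begins 54 mm behind the grasp point. The pads swing forward as they close: fully open they stand 13 mm farther back than shut.
Start: joints at [1.059, 0.15, 1.437, -0, 1.554, -0.134], TCP at [0.212, 0.534, 0.217] pointing down, gripper open.
Joint ranges: [-2.8, 2.8], [-0.68, 2.1], [0.12, 2.68], [-1.39, 4.53], [0.16, 2.79], [-2.81, 2.81]. Speed limits (rad/s): [1.89, 1.89, 2.22, 3.01, 3.01, 3.01].

## Interface

Orientations are given as a unit quaternion [w, x, y, z].
In Python, from bench import arm gives the robot as it stands.
- The arm moves only by the shell command python3 -m pendant 'ROWS' [OPENING] [FORCE]. ROWS is JSON, a list that holds one entry, the list of rows, each a list of 6 numbers: the shift along the tool's x, y, z in m, then the turn, a rotation vector about the tool's x, y, z in rad. In form: [[[x, y, z, ax, ay, az], ...]]. A call has 1 to 8 rows; each row shifts and turns the commanded pose from where the row before left it, along the tool's axes as they then stand; what a row does not reach is not made up. A row lasts 1/8 s, in which the tool goes at most 62.5 mm and 10.7 degrees, less where a joint would pass 70% of its speed; a pose out of reach is approached as far as the arm can. A call is refused whole if a number of a shift passes 0.0625 or a number of a turn 0.188, either way. A call with a gripper value outside its range is refused whole. OPENING is the opening, from 0 (shut) to 1 (fully open), set as the call begins (- or left out, the last holds). The fingers move at their own pace and stop on an object; FORCE is the grip in N (left out, the last holds). Time passes only in rows, so rows that do not move let the fingers close. It gives the time, the measured TCP pose, the force and the opening at its end, in the units of the state.
- arm.get_obs(): the state, without advancing time (a new reading comes with each control period).
- arm.snapshot(name): name is "scene" or "top" or "wrist"; returns the picture (400x640x3 uint8, red, green, blue); there is no depth.
- arm.camera_info(name): a dict with "intrinsics" (3x3 intrinsics, pixels), "distortion" ([k1, k2, p1, p2, k3] as OpenCV has them; the pictures are not rectified), "world_from_camera" (4x4, takes a point from camera to world coordinates). Camera axes: x right, y down, z forward; pixel columns grow to the right and rows downward; lengths in m; the calibration is good to about 2 mm. A picture is of the moment at which its call begins: read the wrist's pose just before it. camera_info takes no time and is no camera call; for the wrist camera it gives the pose at the moment of the call.
- arm.sign_off(): hands the job in, once; it reports no verdict.
The state is a dict: "clock": time; "joint_positions": joint angles; "qvel": joint speeds; "effort": joint torques, N m; "tool_pos": TCP position; "tool_rot": TCP orientation; "contact_force": force on the tool from outside, world axes, zero at the start; "moment": the same for the moment, N m; "gripper_width": finger opening in m.
Only numpy, scipy, OpenCV 4.12 (cv2) and the standard library are available. Lean on these libraries where they do the work, as an engineer would, in place of code of your own. Each camera call takes 0.05 s, during which the arm holds its last target. There are 200 camera calls.

## Working session

There is one attempt and no reset: what is moved stays moved. The work goes in short steps, Python scripts to look and compute and a shell command to move; the robot and the scene stay as the last step left them, time stands still between calls to the robot, and variables do not carry over. Pictures are saved under pics/ and viewed, about 8 in all and at most 12, crops included, and the job is handed in when it is done.

```bash
mkdir -p pics; ls; python3 - <<'E'
from bench import arm
import cv2,numpy as np
for n in ["scene","top"]:
    im=arm.snapshot(n); cv2.imwrite(f"pics/{n}0.png",im[:,:,::-1])
    c=arm.camera_info(n); print(n,np.round(c["intrinsics"],1).tolist(),c["distortion"],np.round(c["world_from_camera"],3).tolist())
print(arm.get_obs())
E
```

```text
pics
scene [[369.7, 0.0, 322.6], [0.0, 369.7, 202.9], [0.0, 0.0, 1.0]] [0.02747148 0.         0.         0.         0.        ] [[-0.819, -0.386, 0.425, 0.2], [-0.574, 0.567, -0.591, 0.468], [-0.013, -0.728, -0.686, 0.726], [0.0, 0.0, 0.0, 1.0]]
top [[412.4, 0.0, 314.5], [0.0, 412.4, 195.1], [0.0, 0.0, 1.0]] [0.02457257 0.         0.         0.         0.        ] [[-0.022, -0.987, 0.156, 0.436], [-1.0, 0.022, -0.001, -0.057], [-0.002, -0.156, -0.988, 1.026], [0.0, 0.0, 0.0, 1.0]]
{'clock': 0.1, 'joint_positions': array([ 1.05901591e+00,  1.50951065e-01,  1.43793533e+00, -1.07666785e-05,
        1.55377970e+00, -1.34023627e-01]), 'qvel': array([-5.59631942e-04, -7.27161328e-04,  2.49595842e-04,  1.91687187e-03,
       -5.69897635e-05,  4.91664870e-04]), 'effort': array([ 4.52680484e-03, -7.14371967e+01, -5.71793211e+01, -1.48609888e-04,
        7.22688739e-03,  4.27328257e-05]), 'tool_pos': array([0.2120059 , 0.53425076, 0.216443  ]), 'tool_rot': array([-1.65207540e-04,  1.87757237e-01,  9.82215319e-01, -5.10689261e-04]), 'contact_force': array([-0.09361956, -0.83007165, -1.10612249]), 'moment': array([-0.03227457, -0.005056  , -0.00508733]), 'gripper_width': 0.0853796398912608}
```

View pics/scene0.png

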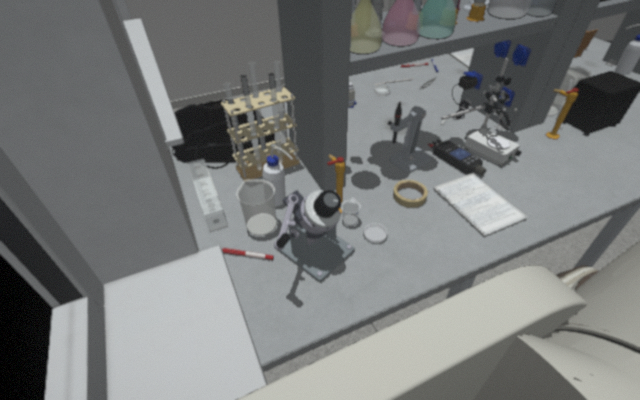

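View pics/top0.png

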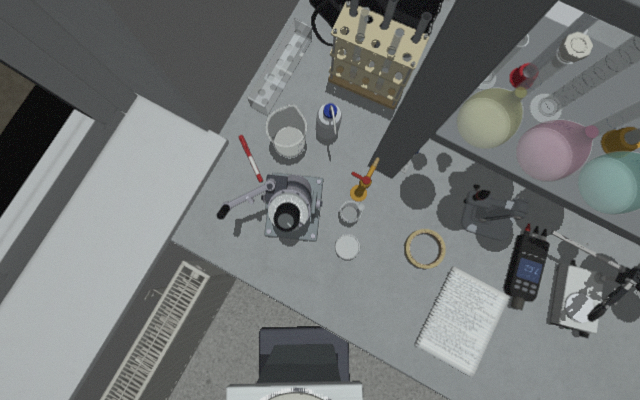

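```bash
python3 - <<'E'
import cv2,numpy as np
t=cv2.imread("pics/top0.png")[160:260,205:335]; s=cv2.imread("pics/scene0.png")[170:310,215:365]
a=cv2.resize(t,None,fx=6,fy=6,interpolation=cv2.INTER_CUBIC)
b=cv2.resize(s,None,fx=4,fy=4,interpolation=cv2.INTER_CUBIC)
cv2.imwrite("pics/t1.png",cv2.convertScaleAbs(a,alpha=1.5));cv2.imwrite("pics/s1.png",cv2.convertScaleAbs(b,alpha=1.5))
E
```

```text
(no output)
```

View pics/t1.png

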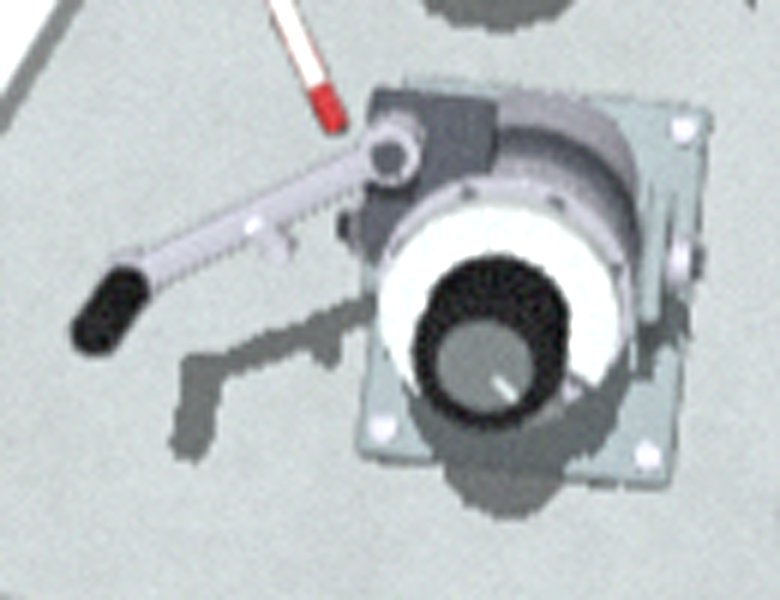

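View pics/s1.png

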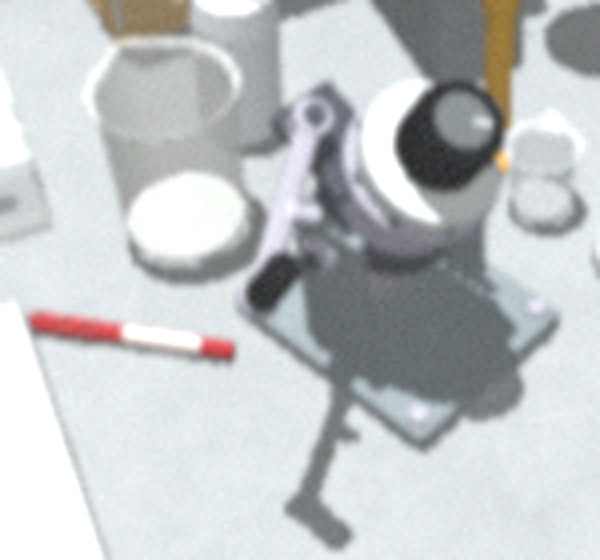

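```bash
cat > h.py <<'E'
from bench import arm
import cv2,numpy as np
from scipy.spatial.transform import Rotation as R
from scipy.optimize import least_squares
def cam(n): 
    c=arm.camera_info(n); return np.array(c["intrinsics"]),np.array(c["distortion"]),np.array(c["world_from_camera"])
def ray(n,p,c=None):
    K,d,T=c or cam(n); q=cv2.undistortPoints(np.array([[p]],float),K,d)[0,0]
    v=T[:3,:3]@np.array([q[0],q[1],1]); return T[:3,3],v/np.linalg.norm(v)
def tri(rays):
    A=sum(np.eye(3)-np.outer(v,v) for o,v in rays); b=sum((np.eye(3)-np.outer(v,v))@o for o,v in rays)
    x=np.linalg.solve(A,b); return x,[np.linalg.norm(np.cross(x-o,v)) for o,v in rays]
def proj(n,P,c=None):
    K,d,T=c or cam(n); Ti=np.linalg.inv(T); P=np.atleast_2d(P)
    return cv2.projectPoints(P,cv2.Rodrigues(Ti[:3,:3])[0],Ti[:3,3],K,d)[0][:,0]
E
python3 - <<'E'
from h import *
np.set_printoptions(precision=4,suppress=True)
T=lambda u,v:(205+(u+.5)/6-.5,160+(v+.5)/6-.5)
S=lambda u,v:(215+(u+.5)/4-.5,170+(v+.5)/4-.5)
pts=dict(gtop=((485,365),(466,122)),ptop=((97,334),(263,297)),pfoot=((128,283),(289,263)),piv=((392,153),(315,115)))
r={}
for k,(a,b) in pts.items():
    x,e=tri([ray("top",T(*a)),ray("scene",S(*b))]); r[k]=x; print(k,x,np.array(e)*1e3)
c=[]
for p in [(360,455),(668,487),(707,107),(405,78)]:
    o,v=ray("top",T(*p)); x=o+v*((0.01-o[2])/v[2]); c.append(x); print(x)
c=np.array(c);print([np.linalg.norm(c[i]-c[(i+1)%4]) for i in range(4)])
d=c[2]-c[1]; print("yaw",np.arctan2(d[1],d[0])); d=c[0]-c[1];print(np.arctan2(d[1],d[0])-np.pi/2)
E
```

```text
gtop [0.515  0.001  0.2041] [1.0596 1.0596]
ptop [0.5346 0.1375 0.183 ] [3.5493 3.5493]
pfoot [0.5432 0.1208 0.1892] [5.6475 5.6475]
piv [0.5897 0.0329 0.1946] [0.5153 0.5153]
[0.4991 0.0668 0.01  ]
[ 0.4832 -0.059   0.01  ]
[ 0.6411 -0.0788  0.01  ]
[0.6563 0.0475 0.01  ]
[np.float64(0.12675906355741287), np.float64(0.15910909152044986), np.float64(0.12723847782655517), np.float64(0.15842199715061425)]
yaw -0.12510025324104046
-0.12514990677200277
```

```bash
cat >> h.py <<'E'
np.set_printoptions(precision=4,suppress=True)
def pose():
    o=arm.get_obs(); q=o["tool_rot"]; return np.array(o["tool_pos"]),R.from_quat([q[1],q[2],q[3],q[0]]),o
def frame(yaw,spin):
    a=np.array([-.5*np.cos(yaw),-.5*np.sin(yaw),np.sqrt(.75)]); z=-a; x=np.array([-np.sin(yaw),np.cos(yaw),0]); y=np.cross(z,x)
    return a,R.from_matrix(np.c_[x,y,z])*R.from_rotvec([0,0,spin])
def plan(p,Rt,n,p0=None,R0=None):
    if p0 is None: p0,R0,_=pose()
    d=R0.inv().apply(p-p0)/n if n else 0; w=(R0.inv()*Rt).as_rotvec()
    print("shift/row",np.round(d,4),"norm",np.linalg.norm(d)*n," total turn",w.round(3),"angle",np.linalg.norm(w)); return d,w
E
python3 - <<'E'
from h import *
a,Rt=frame(-.125,-2.2); cg=np.array([.515,.001,.2041])-.018*a; print(cg)
p0,R0,o=pose()
up=p0+[0,0,.12]; hov=cg+.13*a
plan(hov,R0,12,up,R0)
plan(hov,Rt,1,hov,R0); _,R1=frame(-.125,0.); print((R0.inv()*R1).as_rotvec())
c=arm.camera_info("wrist"); T=c["world_from_camera"]; print(c["intrinsics"]); print(R0.inv().apply(T[:3,3]-p0)); print(R0.inv().as_matrix()@T[:3,:3])
E
```

```text
[ 0.5239 -0.0001  0.1885]
shift/row [-0.0353 -0.0332  0.003 ] norm 0.5826067635310439  total turn [0. 0. 0.] angle 0.0
shift/row [0. 0. 0.] norm 0.0  total turn [ 0.1   -0.532 -0.861] angle 1.0167850417653768
[-0.4459 -0.344   1.2862]
[[326.0035   0.     324.0278]
 [  0.     326.0035 193.6791]
 [  0.       0.       1.    ]]
[ 0.0744  0.     -0.1571]
[[-0.0004 -0.9559 -0.2937]
 [ 1.     -0.0001 -0.0008]
 [ 0.0008 -0.2937  0.9559]]
```

```bash
python3 -m pendant '[[[0,0,-0.06,0,0,0],[0,0,-0.06,0,0,0],[-0.0353,-0.0332,0.003,0,0,0],[-0.0353,-0.0332,0.003,0,0,0],[-0.0353,-0.0332,0.003,0,0,0],[-0.0353,-0.0332,0.003,0,0,0],[-0.0353,-0.0332,0.003,0,0,0],[-0.0353,-0.0332,0.003,0,0,0]]]' 1
python3 -m pendant '[[[-0.0353,-0.0332,0.003,0,0,0],[-0.0353,-0.0332,0.003,0,0,0],[-0.0353,-0.0332,0.003,0,0,0],[-0.0353,-0.0332,0.003,0,0,0],[-0.0353,-0.0332,0.003,0,0,0],[-0.0353,-0.0332,0.003,0,0,0],[0,0,0,0.0143,-0.076,-0.123],[0,0,0,0.0143,-0.076,-0.123]]]'
python3 -m pendant '[[[0,0,0,0.0143,-0.076,-0.123],[0,0,0,0.0143,-0.076,-0.123],[0,0,0,0.0143,-0.076,-0.123],[0,0,0,0.0143,-0.076,-0.123],[0,0,0,0.0143,-0.076,-0.123],[0,0,0,0,0,0],[0,0,0,0,0,0]]]'
python3 - <<'E'
from h import *
p,r,o=pose(); print(o["joint_positions"],p,o["contact_force"]); a,Rt=frame(-.125,-2.2); cg=np.array([.515,.001,.2041])-.018*a; plan(cg+.13*a,Rt,1)
c=cam("wrist"); im=arm.snapshot("wrist"); cv2.imwrite("pics/w0.png",im[:,:,::-1]); import pickle; pickle.dump(c,open("w0.pkl","wb"))
E
```

```text
clock: 1.1
tool_pos: [0.3358, 0.2697, 0.3187]
tool_rot: [-0.0, 0.188, 0.982, -0.0]
contact_force: [-0.2, 0.2, -0.7]
gripper_width: 0.0852
clock: 2.1
tool_pos: [0.4592, 0.0071, 0.3004]
tool_rot: [0.072, 0.064, 0.995, -0.029]
contact_force: [-0.6, 0.6, 0.9]
gripper_width: 0.0853
clock: 2.98
tool_pos: [0.4589, 0.0077, 0.3012]
tool_rot: [0.241, -0.239, 0.936, -0.095]
contact_force: [0.3, -0.2, -0.1]
gripper_width: 0.0855
[-0.1672 -0.4814  1.8941  0.0229  1.2065 -2.241 ] [0.4589 0.0077 0.3012] [ 0.2993 -0.2448 -0.0964]
shift/row [-0.0005  0.0001  0.0003] norm 0.0005784353162871137  total turn [ 0.001 -0.    -0.004] angle 0.0037683088559682908
```

View pics/w0.png

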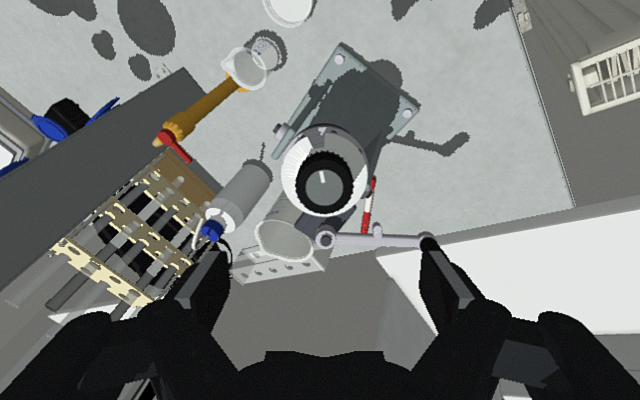

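```bash
python3 - <<'E'
from h import *
import pickle; c=pickle.load(open("w0.pkl","rb"))
a,_=frame(-.125,0)
T=lambda u,v:(205+(u+.5)/6-.5,160+(v+.5)/6-.5)
S=lambda u,v:(215+(u+.5)/4-.5,170+(v+.5)/4-.5)
im=cv2.imread("pics/w0.png")
k=cv2.resize(im[140:260,270:450],None,fx=4.4,fy=4.4,interpolation=cv2.INTER_CUBIC); cv2.imwrite("pics/w0c.png",k)
x=np.array([.515,.001,.2041]); print(proj("w",x,c),proj("w",[.5897,.0329,.1946],c))
E
```

```text
[[324.642  185.3813]] [[324.929  238.1765]]
```

View pics/w0c.png

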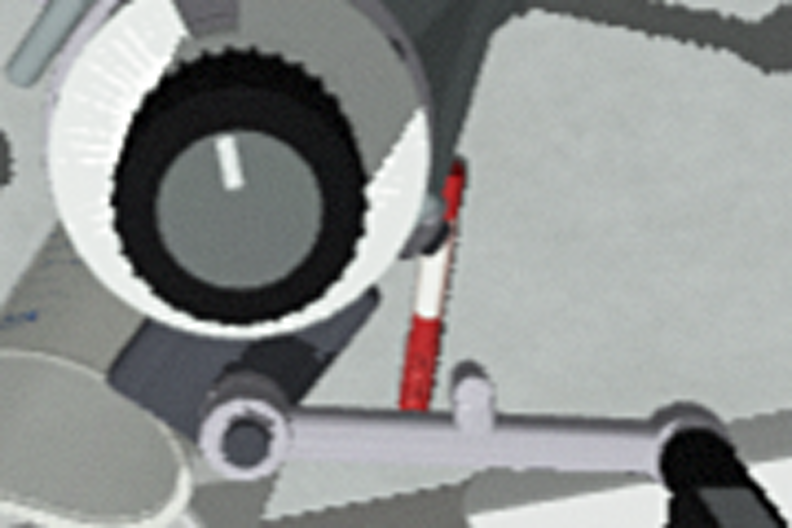

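```bash
cat > fit.py <<'E'
from h import *
import pickle; c=pickle.load(open("w0.pkl","rb")); ct,cs=cam("top"),cam("scene")
a,F=frame(-.125,0); ex=F.apply([1,0,0]); ey=np.cross(a,ex)   # ex= stand +y, ey: anticlockwise from it
T=lambda u,v:(205+(u+.5)/6-.5,160+(v+.5)/6-.5)
S=lambda u,v:(215+(u+.5)/4-.5,170+(v+.5)/4-.5)
W=lambda u,v:(270+(u+.5)/4.4-.5,140+(v+.5)/4.4-.5)
obs=[("g",ct,T(485,365)),("g",cs,S(466,122)),("g",c,W(240,210)),("p",ct,T(392,153)),("p",cs,S(315,115)),("p",c,W(246,441)),
 ("f",ct,T(128,280)),("f",c,W(695,445)),("t",ct,T(95,337)),("t",cs,S(258,300)),("t",c,W(742,515))]
def model(x):
    g,p=x[:3],x[3:6]; u=np.cos(x[6])*ex+np.sin(x[6])*ey; f=p+.107*u+x[7]*a
    return dict(g=g,p=p,f=f,t=f+.046*a)
def res(x):
    m=model(x); return np.concatenate([(proj("",m[k],cc)[0]-px) for k,cc,px in obs]+[[x[7]/.003]])
s=least_squares(res,[.515,.001,.204,.59,.033,.195,0.3,0],loss="soft_l1")
if __name__=="__main__":
    m=model(s.x); print(m,s.x[6:]); print(res(s.x).round(1))
    for k in "pt": d=m[k]-m["g"]; print(k,"along",d@a,"ex",d@ex,"ey",d@ey,np.hypot(d@ex,d@ey))
E
python3 fit.py
```

```text
{'g': array([0.5152, 0.0014, 0.206 ]), 'p': array([0.5903, 0.0348, 0.1946]), 'f': array([0.5536, 0.1289, 0.1586]), 't': array([0.5308, 0.1318, 0.1984])} [ 0.5915 -0.0071]
[-0.   0.3 -0.7 -0.7  0.1 -0.2 -0.8 -0.  -1.   0.3  0.7 -0.5  0.7 -0.2
 -1.7 -1.2  0.5 -1.   5.9 -6.8  2.3  3.9 -2.4]
p along -0.04508234424943544 ex 0.04251027015800598 ey -0.055216894661486444 0.06968521023118424
t along -0.006208227701666986 ex 0.13133357569077456 ey 0.004443983594138053 0.131408740553699
```

```bash
python3 - <<'E'
from fit import *
g=s.x[:3]
def onplane(px,pl): 
    o,v=ray("",px,c); return o+v*(((pl-o)@a)/(v@a))
for q in [(225,137),(234,187)]:
    d=onplane(W(*q),g)-onplane(W(240,210),g); print(np.arctan2(d@ey,d@ex)%(2*np.pi), np.hypot(d@ex,d@ey))
cg=g-.018*a; Rt=frame(-.125,-2.2)[1]; print(cg)
plan(cg+.003*a,Rt,3)
E
```

```text
2.391637625165357 0.014774889652108344
2.442353550040903 0.00475795658792768
[0.5241 0.0002 0.1904]
shift/row [-0.0005 -0.0001  0.0419] norm 0.12558933153364044  total turn [ 0.001 -0.    -0.003] angle 0.0030636266517388303
```

```bash
python3 -m pendant '[[[0,0,0.0251,0,0,0],[0,0,0.0251,0,0,0],[0,0,0.0251,0,0,0],[0,0,0.0251,0,0,0],[-0.0005,0,0.0251,0,0,0],[0,0,0,0,0,0]]]' 1
python3 -m pendant '[[[0,0,0,0,0,0],[0,0,0,0,0,0],[0,0,0,0,0,0],[0,0,0,0,0,0],[0,0,0,0,0,0],[0,0,0,0,0,0]]]' 0.3 70
python3 -c "
from h import *
p,r,o=pose();print(r.inv().apply(o['contact_force']),r.inv().apply(o['moment']),o['gripper_width'])"
```

```text
clock: 3.78
tool_pos: [0.5215, 0.0007, 0.1906]
tool_rot: [0.239, -0.241, 0.936, -0.094]
contact_force: [0.1, 0.1, 0.8]
gripper_width: 0.0855
clock: 4.53
tool_pos: [0.5216, 0.0004, 0.1926]
tool_rot: [0.241, -0.241, 0.935, -0.095]
contact_force: [0.3, 0.9, 0.2]
gripper_width: 0.0254
[-0.7657  0.5751 -0.0792] [-0.1182  0.1862  0.0558] 0.02543927745532583
```

```bash
python3 - <<'E'
from h import *
w=arm.snapshot("wrist")[:,:,::-1]; t=arm.snapshot("top")[140:280,190:400,::-1]; s_=arm.snapshot("scene")[120:300,180:420,::-1]
A=cv2.resize(w,(640,400)); B=np.hstack([cv2.resize(t,(390,260),interpolation=2),cv2.resize(s_,(347,260),interpolation=2)])
out=np.zeros((600,740,3),np.uint8); out[:340,:544]=cv2.resize(w,(544,340)); out[340:,:737]=B; cv2.imwrite("pics/m1.png",out)
E
```

```text
(no output)
```

View pics/m1.png

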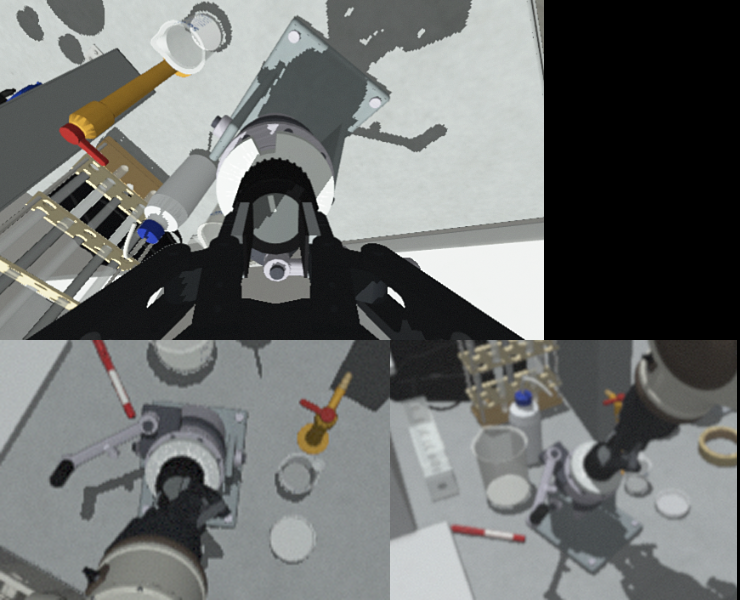

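```bash
python3 -m pendant '[[[0,0,0,0,0,0],[0,0,0,0,0,0],[0,0,0,0,0,0]]]' 0 70
python3 - <<'E'
from h import *
w=arm.snapshot("wrist")[:,:,::-1]
cv2.imwrite("pics/w2.png",cv2.resize(w[130:340,220:440],None,fx=2.8,fy=2.8,interpolation=cv2.INTER_CUBIC))
E
```

```text
clock: 5.05
tool_pos: [0.5216, 0.0004, 0.1926]
tool_rot: [0.241, -0.241, 0.935, -0.095]
contact_force: [0.0, 0.9, -0.8]
gripper_width: -0.0001
```

View pics/w2.png

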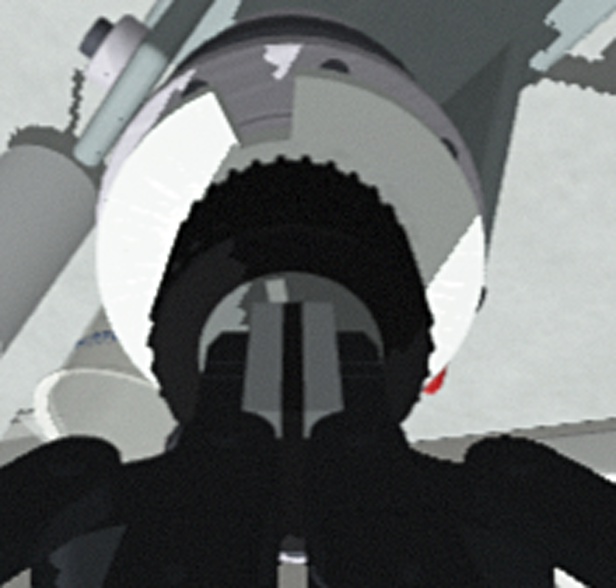

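```bash
python3 -c "
from h import *
print(arm.finger_overhang,[n for n in dir(arm) if n[0]!='_'])
c=cam('wrist');p,r,o=pose();print(r.inv().apply(c[2][:3,3]-p), o['contact_force'])
for t in (0.017,0,-.017): print(proj('',p+r.apply([0.011,0,t]),c),proj('',p+r.apply([-0.011,0,t]),c))
"
```

```text
0.017 ['PlanningError', 'camera_info', 'finger_overhang', 'get_obs', 'sign_off', 'snapshot']
[ 0.0745 -0.0004 -0.1568] [0.7014 0.0399 0.8831]
[[324.8941 210.9568]] [[324.8608 246.2165]]
[[324.9591 222.2556]] [[324.9202 260.3675]]
[[325.0378 235.9642]] [[324.9918 277.4106]]
```

```bash
for i in 1 2 3; do python3 -m pendant '[[[0,0,0.001,0,0,0],[0,0,0,0,0,0]]]' 0 | egrep "pos|force"; done
```

```text
tool_pos: [0.5221, 0.0004, 0.1921]
contact_force: [-6.4, -0.4, 6.4]
tool_pos: [0.5224, 0.0003, 0.1919]
contact_force: [-20.3, 2.2, 18.4]
tool_pos: [0.5228, 0.0003, 0.1918]
contact_force: [-34.8, 3.3, 31.5]
```

```bash
python3 -m pendant '[[[0,0,-0.0125,0,0,0],[0,0,-0.01,0,0,0],[0,0,0,0,0,0],[0,0,0,0,0,0],[0,0,0,0,0,0],[0,0,0,0,0,0]]]' 1
python3 -m pendant '[[[0,0,0.015,0,0,0],[0,0,0.01,0,0,0],[0,0,0.01,0,0,0],[0,0,0.01,0,0,0],[0,0,0.01,0,0,0],[0,0,0,0,0,0]]]' 1
python3 -m pendant '[[[0,0,0,0,0,0],[0,0,0,0,0,0],[0,0,0,0,0,0],[0,0,0,0,0,0],[0,0,0,0,0,0]]]' 0 70
python3 -c "
from h import *
p,r,o=pose();print(r.inv().apply(o['contact_force']),r.inv().apply(o['moment']),o['gripper_width'])"
```

```text
clock: 6.6
tool_pos: [0.5119, 0.0016, 0.2091]
tool_rot: [0.241, -0.241, 0.935, -0.095]
contact_force: [-0.0, -0.1, 0.0]
gripper_width: 0.0857
clock: 7.35
tool_pos: [0.5392, -0.0018, 0.1609]
tool_rot: [0.241, -0.241, 0.936, -0.095]
contact_force: [-0.5, 0.3, 0.9]
gripper_width: 0.0855
clock: 7.98
tool_pos: [0.5393, -0.0019, 0.1626]
tool_rot: [0.242, -0.241, 0.935, -0.095]
contact_force: [-6.8, -0.4, 6.9]
gripper_width: 0.0487
[ 2.626   0.4277 -9.3341] [-0.1224  0.6646 -0.055 ] 0.04865946356574493
```

```bash
cat > m.py <<'E'
from h import *
p,r,o=pose();print("F",r.inv().apply(o['contact_force']),"M",r.inv().apply(o['moment']),o['gripper_width'],"q6",o["joint_positions"][5])
E
python3 -m pendant '[[[0,0,0.0002,0,0,0.15],[0,0,0.0002,0,0,0.15],[0,0,0.0002,0,0,0.15],[0,0,0.0002,0,0,0.15]]]' 0 70 |head -1; python3 m.py
python3 -m pendant '[[[0,0,0.0002,0,0,0.15],[0,0,0.0002,0,0,0.15],[0,0,0.0002,0,0,0.15],[0,0,0.0002,0,0,0.15],[0,0,0.0002,0,0,0.15],[0,0,0.0002,0,0,0.15]]]' |head -1; python3 m.py
python3 -m pendant '[[[0,0,0.0002,0,0,0.15],[0,0,0.0002,0,0,0.15],[0,0,0.0002,0,0,0.15],[0,0,0,0,0,0]]]' |head -1; python3 m.py
```

```text
clock: 8.48
F [  3.5137   6.1937 -11.2411] M [-0.6926  0.8262 -0.2973] 0.04848796952472154 q6 -1.6376866016570697
clock: 9.22
F [ 10.873    7.0901 -10.86  ] M [-0.8797  1.7141 -0.296 ] 0.04802993683849905 q6 -0.7376708557395901
clock: 9.72
F [14.141   4.9532 -8.5512] M [-0.4779  2.156   0.2574] 0.048746976052659326 q6 -0.28982269207530503
```

```bash

for i in 1 2 3 4; do python3 -m pendant '[[[0,0,0.0001,0,0,0.08],[0,0,0.0001,0,0,0.08]]]' |head -1; python3 m.py; done
```

```text
clock: 9.98
F [15.5189  3.1203 -7.0235] M [-0.3674  2.2073 -0.2286] 0.048337148618335914 q6 -0.13005092717172304
clock: 10.22
F [14.1633  3.2617 -5.8485] M [-0.229   2.2263 -0.2867] 0.048559496808784984 q6 0.029984512390009252
clock: 10.48
F [ 2.1676  2.3432 -8.7701] M [-0.028   0.0263 -1.7219] 0.048806967933279925 q6 0.1895584150662482
clock: 10.72
F [  8.0073   2.4007 -10.4951] M [-0.2074  1.5326 -1.3029] 0.04807993699688946 q6 0.3490076363231537
```

```bash
python3 -m pendant '[[[0,0,0,0,0,0],[0,0,0,0,0,0],[0,0,0,0,0,0],[0,0,0,0,0,0],[0,0,0,0,0,0]]]' 1; python3 m.py
python3 -m pendant '[[[0,0,-0.02,0,0,0],[0,0,-0.03,0,0,0],[0,0,-0.04,0,0,0],[0,0,-0.04,0,0,0],[0,0,-0.03,0,0,0],[0,0,0,0,0,0]]]'
python3 - <<'E'
from h import *
import pickle
p,r,o=pose(); c=cam("wrist"); im=arm.snapshot("wrist"); cv2.imwrite("pics/w3.png",im[:,:,::-1]); pickle.dump(c,open("w3.pkl","wb"))
E
```

```text
clock: 11.35
tool_pos: [0.5409, -0.002, 0.1588]
tool_rot: [0.157, 0.834, 0.487, 0.206]
contact_force: [0.1, 0.0, 0.8]
gripper_width: 0.0853
F [ 0.2149  0.3767 -0.6411] M [ 0.2065 -0.1266 -0.0055] 0.08531607401372256 q6 0.3473392309679623
clock: 12.1
tool_pos: [0.4615, 0.0079, 0.2999]
tool_rot: [0.158, 0.834, 0.486, 0.208]
contact_force: [-0.5, -0.4, 0.1]
gripper_width: 0.0856
```

View pics/w3.png

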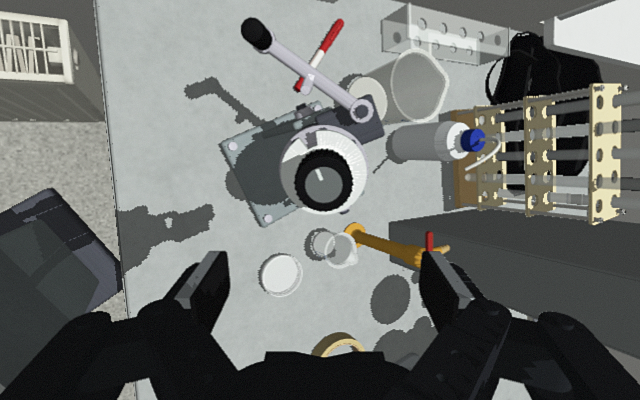

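```bash
python3 - <<'E'
import cv2
im=cv2.imread("pics/w3.png"); k=cv2.resize(im[10:210,230:390],None,fx=3,fy=3,interpolation=cv2.INTER_CUBIC)
cv2.imwrite("pics/w3c.png",cv2.convertScaleAbs(k,alpha=1.5))
E
```

```text
(no output)
```

View pics/w3c.png

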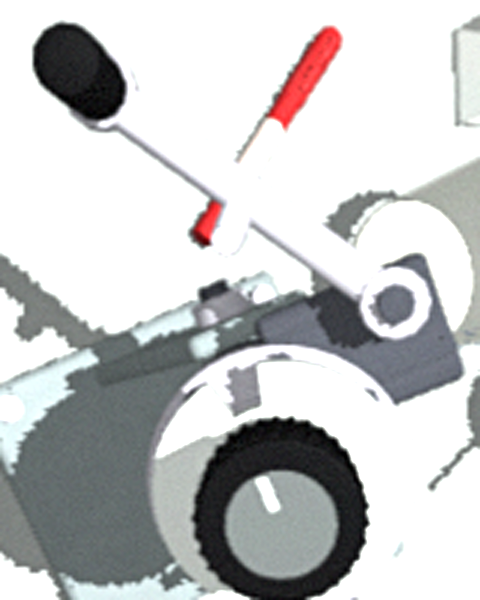

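```bash
cat > fit2.py <<'E'
import fit
from fit import *
c3=pickle.load(open("w3.pkl","rb")); V=lambda u,v:(230+(u+.5)/3-.5,10+(v+.5)/3-.5)
fit.obs=[o for o in obs if not(o[0]=="t" and o[1] is cs)]+[("p",c3,V(395,303)),("t",c3,V(68,55)),("f",c3,V(100,100))]
s2=least_squares(fit.res,s.x,loss="soft_l1"); x=s2.x; m=model(x)
if __name__=="__main__":
    print(m,x[6:]); print(fit.res(x).round(1))
    for k in "pt": d=m[k]-m["g"]; print(k,"along",d@a,"ex",d@ex,"ey",d@ey,np.hypot(d@ex,d@ey))
    g=m["g"]-.003*a
    def on(px,pl): 
        o,v=ray("",px,c3); return o+v*(((pl-o)@a)/(v@a))
    d=on(V(262,478),g)-on(V(273,510),g); print("line",np.arctan2(d@ey,d@ex))
    d=on(V(243,388),g-.04*a)-on(V(280,525),g); print("notch",np.arctan2(d@ey,d@ex),np.hypot(d@ex,d@ey))
E
python3 fit2.py
```

```text
{'g': array([0.5152, 0.0014, 0.206 ]), 'p': array([0.5908, 0.0339, 0.1949]), 'f': array([0.5533, 0.1282, 0.1606]), 't': array([0.5305, 0.1311, 0.2004])} [ 0.5894 -0.0052]
[-0.   0.3 -0.7 -0.7  0.1 -0.2 -0.4 -0.3 -0.9 -0.1 -0.3 -0.5  0.9 -0.2
 -2.2 -0.2  0.6 -1.   1.8  5.1 -0.1  0.1 -0.5  3.7 -0.4 -1.8 -1.7]
p along -0.04510684589355366 ex 0.041682304074265715 ey -0.055851001672673095 0.06969037853807712
t along -0.004351251754176182 ex 0.13062883805822859 ey 0.003626003062264009 0.13067915377232306
line -0.0713968038679691
notch -0.05914932870546421 0.035468488019808134
```

```bash
cat > sw.py <<'E'
from fit2 import *
piv=m["p"]; ph0=x[6]
def tgt(dphi):
    u=np.cos(ph0+dphi)*ex+np.sin(ph0+dphi)*ey
    d=(m["t"]-piv)@a
    return piv+.107*u+(d-.0454)*a, frame(-.125,-(ph0+dphi))[1]
E
python3 - <<'E'
from sw import *
p,Rt=tgt(0); p0,R0,o=pose(); print((p0-m["g"])@a,(p-m["g"])@a, p)
plan(p+.09*a,R0,7); plan(p+.09*a,Rt,7)
E
```

```text
0.10676583029139773 -0.0497512517541762 [0.553  0.1283 0.1611]
shift/row [ 0.0171 -0.0075  0.0095] norm 0.14687029330113363  total turn [0. 0. 0.] angle 0.0
shift/row [ 0.0171 -0.0075  0.0095] norm 0.14687029330113363  total turn [ 0.003 -0.001 -0.98 ] angle 0.9797294628608597
```

```bash
python3 -m pendant '[[[0.0171,-0.0075,0.0095,0,0,0],[0.0171,-0.0075,0.0095,0,0,0],[0.0171,-0.0075,0.0095,0,0,0],[0.0171,-0.0075,0.0095,0,0,0],[0.0171,-0.0075,0.0095,0,0,0],[0.0171,-0.0075,0.0095,0,0,0],[0.0171,-0.0075,0.0095,0,0,0]]]' 0.7 
python3 -m pendant '[[[0,0,0,0,0,-0.14],[0,0,0,0,0,-0.14],[0,0,0,0,0,-0.14],[0,0,0,0,0,-0.14],[0,0,0,0,0,-0.14],[0,0,0,0,0,-0.14],[0,0,0,0,0,-0.14],[0,0,0,0,0,0]]]'
python3 - <<'E'
from sw import *
p,Rt=tgt(0); plan(p,Rt,1)
im=arm.snapshot("wrist"); cc=cam("wrist"); k=im[100:400,120:520,::-1].copy()
for P,col in ((m["t"],(0,0,255)),(m["f"],(0,255,0))):
    q=proj("",P,cc)[0]-[120,100]; print(q); cv2.circle(k,tuple(int(v) for v in q),3,col,1)
cv2.imwrite("pics/w4.png",cv2.resize(k,None,fx=1.6,fy=1.6,interpolation=2)); print(pose()[2]["joint_positions"])
E
```

```text
clock: 13.02
tool_pos: [0.5082, 0.1344, 0.2365]
tool_rot: [0.157, 0.834, 0.487, 0.205]
contact_force: [0.5, -0.1, 0.3]
gripper_width: 0.0597
clock: 14.02
tool_pos: [0.508, 0.1337, 0.237]
tool_rot: [0.235, 0.508, 0.822, 0.107]
contact_force: [0.1, 0.2, -0.1]
gripper_width: 0.0597
shift/row [-0.0007  0.0013  0.0884] norm 0.08839474453657398  total turn [-0.001 -0.001  0.   ] angle 0.0012503541956938157
[205.2427 113.3918]
[205.0923  92.9257]
[ 0.2187 -0.2746  1.8869 -0.1956  1.0404 -0.1863]
```

View pics/w4.png

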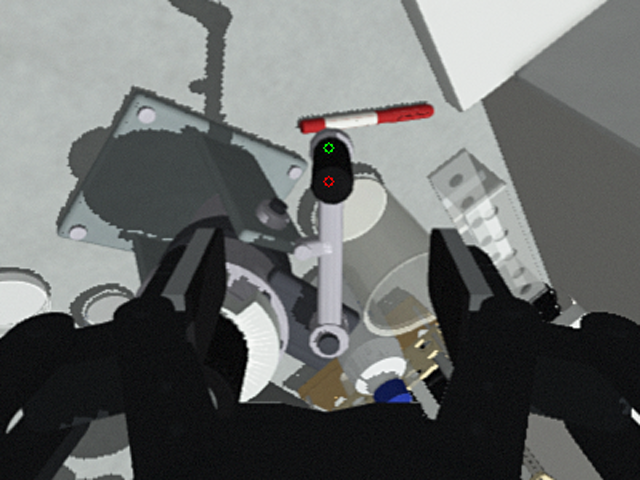

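```bash
python3 -m pendant '[[[-0.0007,0.0013,0.022,0,0,0],[0,0,0.022,0,0,0],[0,0,0.022,0,0,0],[0,0,0.012,0,0,0],[0,0,0.01,0,0,0],[0,0,0,0,0,0]]]' 0.7; python3 m.py 
python3 -m pendant '[[[0,0,0,0,0,0],[0,0,0,0,0,0],[0,0,0,0,0,0],[0,0,0,0,0,0],[0,0,0,0,0,0]]]' 0 25; python3 m.py
python3 - <<'E'
from sw import *
p0,R0=tgt(0); print((pose()[0]-p0)@a)
for i in range(1,9):
    p1,R1=tgt(.1*i); plan(p1,R1,1,p0,R0); p0,R0=p1,R1
E
```

```text
clock: 14.82
tool_pos: [0.5531, 0.1283, 0.1626]
tool_rot: [0.235, 0.508, 0.822, 0.108]
contact_force: [-0.3, 0.5, 0.5]
gripper_width: 0.06
F [ 0.4378  0.2234 -0.5808] M [ 0.2022  0.1071 -0.001 ] 0.05998705815539169 q6 -0.18838749649141362
clock: 15.45
tool_pos: [0.5531, 0.1284, 0.1634]
tool_rot: [0.236, 0.507, 0.822, 0.108]
contact_force: [-5.7, -1.2, 5.7]
gripper_width: 0.0171
F [-0.4846 -2.6144 -7.6416] M [0.6251 0.2612 0.0337] 0.017075875481259082 q6 -0.189065511318002
0.001964016388169276
shift/row [-0.0005 -0.0107 -0.    ] norm 0.010695542223925205  total turn [-0.   0.  -0.1] angle 0.10000000000000028
shift/row [-0.0005 -0.0107  0.    ] norm 0.010695542223925155  total turn [-0.   0.  -0.1] angle 0.09999999999999995
shift/row [-0.0005 -0.0107  0.    ] norm 0.010695542223925136  total turn [ 0.  -0.  -0.1] angle 0.10000000000000009
shift/row [-0.0005 -0.0107 -0.    ] norm 0.010695542223925209  total turn [-0.  -0.  -0.1] angle 0.09999999999999996
shift/row [-0.0005 -0.0107  0.    ] norm 0.010695542223925117  total turn [-0.  -0.  -0.1] angle 0.10000000000000019
shift/row [-0.0005 -0.0107 -0.    ] norm 0.01069554222392522  total turn [ 0.   0.  -0.1] angle 0.1
shift/row [-0.0005 -0.0107 -0.    ] norm 0.01069554222392513  total turn [-0.   0.  -0.1] angle 0.09999999999999991
shift/row [-0.0005 -0.0107  0.    ] norm 0.010695542223925155  total turn [ 0.  -0.  -0.1] angle 0.09999999999999998
```

```bash
python3 -m pendant '[[[-0.0005,-0.0107,0,0,0,-0.1],[-0.0005,-0.0107,0,0,0,-0.1],[-0.0005,-0.0107,0,0,0,-0.1]]]' |grep clock; python3 m.py
python3 -m pendant '[[[-0.0005,-0.0107,0,0,0,-0.1],[-0.0005,-0.0107,0,0,0,-0.1],[-0.0005,-0.0107,0,0,0,-0.1],[0,0,0,0,0,0]]]' |grep clock; python3 m.py
for i in 1 2 3; do python3 -m pendant '[[[-0.0001,-0.0053,0,0,0,-0.05],[0,0,0,0,0,0]]]' |grep clock; python3 m.py; done
python3 - <<'E'
from sw import *
d=pose()[0]-piv; print("swing",np.arctan2(d@ey,d@ex)-ph0, np.hypot(d@ex,d@ey))
E
```

```text
clock: 15.82
F [ 1.5524  0.8455 -9.1459] M [0.1341 0.3767 0.0546] 0.017183810878821097 q6 -0.537108391888813
clock: 16.32
F [  6.5608   0.1658 -13.6674] M [ 0.102   1.2411 -0.1793] 0.0170552324957414 q6 -0.9183115119890024
clock: 16.58
F [  6.0132  -0.2096 -14.887 ] M [ 0.1846  1.1455 -0.1212] 0.017154874571325075 q6 -0.9842806427083916
clock: 16.82
F [  6.7096   0.0682 -15.1105] M [ 0.113   1.2495 -0.1273] 0.017445341433802313 q6 -1.0522642465803531
clock: 17.08
F [  5.5087  -0.0465 -15.3485] M [ 0.1519  1.2033 -0.1536] 0.017260964488703148 q6 -1.1210423426508092
swing 0.7459297292499047 0.10632958374454357
```

```bash

for i in 1 2 3 4 5; do python3 -m pendant '[[[0,-0.002,0,0,0,-0.02],[0,0,0,0,0,0]]]' |grep clock; python3 m.py; done
python3 - <<'E'
from sw import *
d=pose()[0]-piv; print("swing",np.arctan2(d@ey,d@ex)-ph0, np.hypot(d@ex,d@ey))
E
```

```text
clock: 17.32
F [  6.2745   0.7714 -16.0343] M [ 0.1687  1.1469 -0.1277] 0.016912398011989554 q6 -1.1476072052245188
clock: 17.58
F [  5.7921  -0.7914 -15.6685] M [ 0.2104  1.2236 -0.0949] 0.016985941609833324 q6 -1.17496402227772
clock: 17.82
F [  6.2305  18.6352 -10.0068] M [-2.9228  1.28    0.0626] 0.01731975344692474 q6 -1.2023404400014535
clock: 18.08
F [ 5.2432 41.9627 -4.6827] M [-6.4122  1.1204  0.008 ] 0.017372452447740386 q6 -1.229900526180416
clock: 18.32
F [ 4.0009 67.0707  2.1436] M [-9.9331  0.929   0.0487] 0.017680096056143478 q6 -1.25753853075075
swing 0.7920287894268552 0.10561546229694238
```

```bash
python3 -m pendant '[[[0,0.004,0,0,0,0],[0,0,0,0,0,0]]]' |grep clock; python3 m.py
python3 -m pendant '[[[0,0,0,0,0,0],[0,0,0,0,0,0],[0,0,0,0,0,0],[0,0,0,0,0,0]]]' 0.5; python3 m.py
python3 -m pendant '[[[0,0,-0.015,0,0,0],[0,0,-0.025,0,0,0],[0,0,-0.04,0,0,0],[0,0,-0.04,0,0,0],[0,0,-0.03,0,0,0],[0,0,0,0,0,0]]]'; python3 m.py
python3 - <<'E'
from h import *
import pickle
pickle.dump(cam("wrist"),open("w5.pkl","wb"))
w=arm.snapshot("wrist")[:,:,::-1]; t=arm.snapshot("top")[:,:,::-1]; cv2.imwrite("pics/w5.png",w); cv2.imwrite("pics/t5.png",t)
out=np.zeros((600,800,3),np.uint8); out[:,:]=0
out[:350,:560]=cv2.resize(w,(560,350),interpolation=3); 
out[350:,:400]=cv2.resize(t[110:260,190:430],(400,250),interpolation=2); s=arm.snapshot("scene")[150:300,180:420,::-1]; out[350:,400:]=cv2.resize(s,(400,250),interpolation=2)
cv2.imwrite("pics/m5.png",out)
E
```

```text
clock: 18.58
F [ 1.884  17.3545 -8.2793] M [-2.3694  0.5265  0.0027] 0.017427435343657018 q6 -1.241534043138643
clock: 19.08
tool_pos: [0.5046, 0.0637, 0.1397]
tool_rot: [0.259, 0.123, 0.958, 0.001]
contact_force: [-0.6, -0.5, 0.5]
gripper_width: 0.043
F [ 0.0979 -0.5692 -0.7183] M [0.0194 0.2651 0.0153] 0.0430153880154274 q6 -1.2418068524266932
clock: 19.82
tool_pos: [0.4298, 0.0733, 0.2729]
tool_rot: [0.261, 0.123, 0.957, 0.002]
contact_force: [1.0, -0.2, -0.6]
gripper_width: 0.0427
F [-0.5699  0.0023  0.969 ] M [ 0.024   0.2527 -0.0222] 0.04267527008867045 q6 -1.2358527573329259
```

View pics/m5.png

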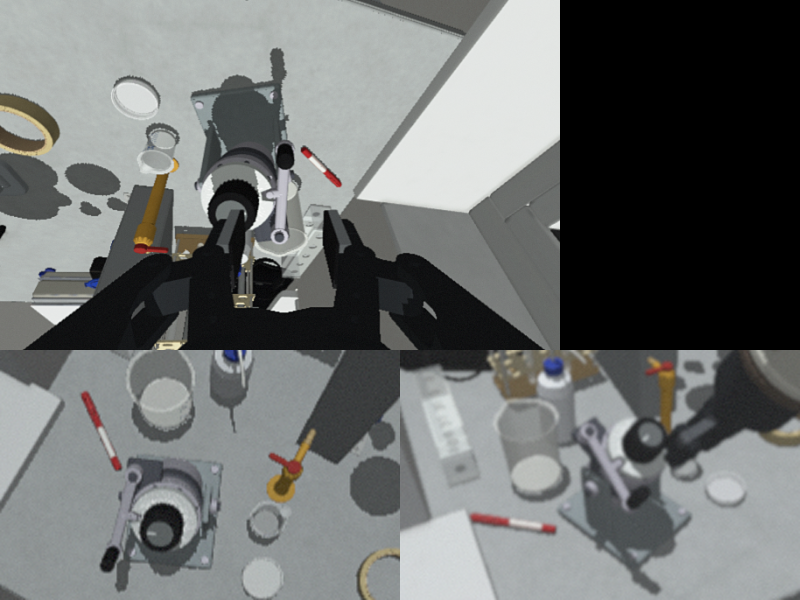

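```bash
python3 -c "
from bench import arm
arm.sign_off()"
```

```text
the job is handed in; nothing more can be done
```

The vessel is closed: the cap is screwed home against its stop and the lock arm is swung fully in. I handed the job in at about 20 s on the robot's clock; no verdict is reported.

- **Cap:** I gripped the ribbed grip and turned it clockwise about 2.4 rad, in line with the 2.4 rad estimated from the pictures. The torque then jumped from about 0.3 to 1.7 N m and the fingers slipped, which I took as the hard stop. A picture afterwards showed the white line and notch about 0.06–0.07 rad from my estimated home direction. That is within my reading error but not an independent proof.
- **Lock:** I held the post and swung the arm in. It passed 0.65 without being blocked and stopped hard at about 0.79 by the tool pose (nominal 0.80), with the side force rising to 67 N. I eased back to about 17 N before opening the fingers.
- **Final check:** After I backed away, the readings showed no contact. The last pictures show the arm beside the cap with its pin at the rim. They are too coarse to confirm how deep the pin sits in the notch, so that rests on the swing angle and the hard stop. The bystanders looked unmoved by eye.

**Disagreements and misses:**
- **First grasp missed:** The first try at the cap closed on air above it. The shut fingertips proved to be about 15 mm behind the reported TCP, not 17 mm ahead as stated. I measured this by touching the cap top lightly (about 47 N at most), then used the corrected offset.
- **Poor scene-camera reading:** My reading of the post top in the scene camera was several pixels off the other views, so I dropped it.

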